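Open the distribution box and sleeve its conduit spigot

TASK

Lift the loose front cover off the electrical distribution box and lay it down gently, flat and face up, in the middle of the cardboard sheet. Then push the wider of the two white conduit sleeves fully home onto the spigot inside the open box. Leave the narrow sleeve and the tape roll where they stand.

Things in the scene. Friction and masses are not known exactly. Their poses are not given: they have to be found in the camera images.
- base: White open-topped plastic box base, 200 (x) x 150 (y) x 65 mm high, walls and floor 4 mm, fixed to the bench by two clamps (12 mm high) at its x ends. Origin: centre of its underside, on the bench; z up. In its -x half stand grey breakers, up to 56 mm above the bench; in its +x half the spigot.
- cover: Loose white box cover, 212 (x) x 162 (y) mm, 0.15 to 0.31 kg, no catches. Its 24 mm skirt reaches 12 mm down around the base with 2 mm of play. Its face, 28 mm above its origin, has two through windows, each 52 (x) x 76 (y) mm, either side of a raised middle bar. Origin: centre of the skirt's lower edge, z up; starts 53 mm above the bench, in line with the base.
- cover_bar (a point): Where to grip the cover: centre of the bar between its two windows, 24 mm above the cover's origin. The bar is 20 mm wide along the cover's x, 76 mm long along its y, and 20 mm deep (12 to 32 mm above the cover's origin). Fingers go down through both windows and close along the cover's x; the base's contents stay lower than 56 mm above the bench there.
- sheet: Brown cardboard sheet fixed flat on the bench, 280 (x) x 230 (y) mm, 4 mm thick. Origin: centre of its underside, on the bench. One of box and sheet lies to the left, the other to the right.
- sleeve: The wider white plastic conduit sleeve: straight tube open at both ends, both ends alike, 51 mm outside, 43 mm inside diameter, 90 mm long, 0.06 to 0.13 kg, standing upright on the bench. Origin: centre of its lower end; z along the tube.
- sleeve_mid (a point): Centre of the wider sleeve, on its axis, 45 mm from either end.
- spigot_seat (a point): Foot of the spigot in the base, on its axis: the top of a 54 mm collar, 10 mm above the bench, where the sleeve's end rests when it is fully home; 45 mm from the base's origin along the base's +x. z is the spigot's axis, up.
- spigot_tip (a point): Tip of the spigot, 40 mm above the seat, 50 mm above the bench. The spigot is 40 mm in diameter, its top 8 mm tapering to 32 mm; the sleeve has 1.5 mm of play around it and no catch. A sleeve fully home stands 100 mm above the bench, 35 mm above the base's rim.
- narrow_sleeve: Bystander: narrow white sleeve, 34 mm outside diameter, 90 mm long, upright; too small for the spigot. Origin: centre of its lower end. It and the wider sleeve stand in the strip between box and sheet, either one nearer the robot.
- tape: Bystander: yellow tape roll lying flat, 64 mm across, 18 mm high, between the two sleeves. Origin: centre of its underside.
Not all that is in view belongs to the job. Leave any black or red look-alike of the sleeve alone.

How it is judged:
On the way, in this order (a step that is already met when the one before it is completed fails the run):
1. the cover is lifted clear of the box (z of cover in the frame of base above 0.08 m and angle between cover's own z axis and vertical below 0.5 rad), for 0.1 s.
2. the cover lies flat, face up, released, in the middle of the sheet (horizontal distance between cover and sheet below 0.045 m and z of cover in the frame of sheet below 0.01 m and angle between cover's own z axis and vertical below 0.06 rad and linear speed of cover below 0.02 m/s and contact force between the fingers and cover below 0.1 N), for 0.2 s.
3. the wider sleeve is fully home on the spigot (horizontal distance between sleeve_mid and spigot_seat below 0.006 m and z of sleeve_mid in the frame of spigot_seat between 0.04 and 0.049 m and angle between the z axis of sleeve and the z axis of spigot_seat, either way round below 0.06 rad and linear speed of sleeve below 0.02 m/s), for 0.2 s.
At the end, for the whole second after the job is handed in: Cover released, flat and face up on the sheet (tilt under 0.06 rad), centre within 45 mm of the sheet's centre, any yaw. Wider sleeve released on the spigot, either end down: axis within 6 mm and 0.06 rad, end within 4 mm of the seat. Both at rest (all of step 2 and all of step 3 and contact force between the fingers and sleeve below 0.1 N); the robot touches nothing.
It fails at once if the cover is dropped or slammed down (faster than 0.7 m/s within 30 mm of the bench) (height (world z) of cover below 0.03 m and linear speed of cover above 0.7 m/s).
It fails at once if the narrow sleeve or the tape roll is displaced by more than 40 mm (distance of any of narrow_sleeve, tape from where it was at the start of the episode above 0.04 m).
It also fails if it takes over 64 s, if anything falls off the work surface, if the arm or the gripper's body presses on something with over 40 N, if the wrist force passes 120 N, or if a joint passes its speed limit or range.

ROBOT

A 7-joint arm with a two-finger parallel gripper is mounted at the origin on the work surface. World frame = base frame: x ahead of the robot, y to its left, z up, the work surface at z = 0. Lengths are in m, angles in rad, forces in N, time in s.
With the tool pointing down it reaches from about 0.4 to 0.85 m from the base axis. Payload 6.9 kg.
Tool frame: the origin (TCP) lies where the fingers leave the gripper's body, on its centre line; the fingertips stand 73 mm ahead of it and the grasp point (between the pads) lies 54 mm ahead of it (manip.tcp_to_grasp is the distance from the TCP to the grasp point, in m); z points along the fingers, y is the line along which they close (so a half turn about z gives the same grasp; the last joint's range is limited). The gripper opens to 85 mm and grips with 20 to 120 N. Pads are 22 mm wide; open, the fingers measure 114 mm over their backs; the gripper's body (76 mm by 85 mm) begins 54 mm behind the grasp point. The pads swing forward as they close: fully open they stand 13 mm farther back than shut.
Start: joints at [-1.107, 0.507, -0.238, 1.5, 0.126, 1.149, -0.155], TCP at [0.219, 0.585, 0.304] pointing down, gripper open.
Joint ranges: [-3.08, 3.08], [-0.24, 2.05], [-1.43, 1.35], [0, 2.5], [-1.52, 4.66], [0.17, 1.96], [-2.89, 2.89]. Speed limits (rad/s): [2.39, 2.39, 3.14, 3.14, 3.14, 3.14, 3.14].

INTERFACE

Orientations are given as a unit quaternion [x, y, z, w].
In Python, from station import manip gives the robot as it stands.
- The arm moves only by the tool carry_out, never from a script. Its argument "motion" is a list of rows, each a list of 5 numbers: the shift along the tool's x, y, z in m, then the turn about the tool's z in rad, then the closure, from 0 (fully open) to 1 (shut). In form: [[dx, dy, dz, turn, hand], ...]. A call has 1 to 10 rows; each row shifts and turns the commanded pose from where the row before left it, along the tool's axes as they then stand; what a row does not reach is not made up. A row lasts 1/8 s, in which the tool goes at most 62.5 mm and 10.7 degrees, less where a joint would pass 70% of its speed; a pose out of reach is approached as far as the arm can. A call is refused whole if a number of a shift passes 0.0625 or a number of a turn 0.188, either way. A call with a gripper value outside its range is refused whole. The fingers move at their own pace and stop on an object; the grip force is fixed at half the most. Time passes only in rows, so rows that do not move let the fingers close. It gives the time, the measured TCP pose, the force, the opening and the grip force at its end, in the units of the state.
- manip.sense(): the state, without advancing time (a new reading comes with each control period).
- manip.get_image(name): name is "scene" or "side" or "wrist"; returns the picture (384x512x3 uint8, red, green, blue); there is no depth.
- manip.camera_params(name): a dict with "camera_matrix" (3x3 intrinsics, pixels), "R" (3x3) and "t" (3): a world point X has camera coordinates R X + t. Camera axes: x right, y down, z forward; pixel columns grow to the right and rows downward; lengths in m; the calibration is good to about 2 mm. A picture is of the moment at which its call begins: read the wrist's pose just before it. camera_params takes no time and is no camera call; for the wrist camera it gives the pose at the moment of the call.
- manip.sign_off(): hands the job in; it is judged then, once.
The state is a dict: "t": time; "joint_positions": joint angles; "dq": joint speeds; "joint_efforts": joint torques, N m; "eef_pos": TCP position; "tool_rot": TCP orientation; "force": force on the tool from outside, world axes, zero at the start; "wrist_torque": the same for the moment, N m; "grip_width": finger opening in m; "grasp_force": force on a finger pad.
Only numpy, scipy, OpenCV 4.12 (cv2) and the standard library are available. Lean on these libraries where they do the work, as an engineer would, in place of code of your own. Each camera call takes 0.05 s, during which the arm holds its last target. There are 200 camera calls.

## Working session

There is one attempt and no reset: what is moved stays moved. The work goes in short steps, Python scripts to look and compute and a tool call to move; the robot and the scene stay as the last step left them, time stands still between calls to the robot, and variables do not carry over. Pictures are saved under pics/ and viewed, at most 10 in all, crops included, and the job is handed in when it is done.

Besides the shell and the picture viewer there is one more tool, called as a command line: name --pt "numbers of a row" for each row, then --argument value for the rest. carry_out: Moves the arm, as the interface text tells. Its arguments: {"type":"object","properties":{"motion":{"type":"array","items":{"type":"array","items":{"type":"number"}}}},"required":["motion"]}

```bash
mkdir -p pics; ls
python3 - <<'E'
from station import manip
import cv2,numpy as np
s=manip.sense();print(s)
ims=[]
for n in("scene","side"):
    p=manip.camera_params(n);print(n,np.round(p["camera_matrix"],1).tolist(),np.round(p["R"],4).tolist(),np.round(p["t"],4).tolist())
    im=manip.get_image(n)[...,::-1];cv2.imwrite(f"pics/{n}0.png",im)
E
```

```text
pics
{'t': 0.0, 'joint_positions': array([-1.10750117,  0.50834964, -0.23751019,  1.50114428,  0.12568536,
        1.14892399, -0.15478215]), 'dq': array([ 0.00090668,  0.00169819, -0.00119179,  0.00052646,  0.00159843,
        0.00021322,  0.00025562]), 'joint_efforts': array([-5.77751052e-04, -6.20596576e+01, -2.18702473e+00, -2.49658531e+01,
        1.25840586e-02,  1.20495769e-02,  1.24715410e-05]), 'eef_pos': array([0.21882188, 0.58503054, 0.30301778]), 'tool_rot': array([ 1.77936071e-01,  9.84041620e-01, -9.06994066e-04, -1.48162552e-04]), 'force': array([-0.78133013, -0.79303885, -0.6843675 ]), 'wrist_torque': array([-0.0102661 , -0.043866  ,  0.02475151]), 'grasp_force': 0.0, 'grip_width': 0.08538790139803443}
scene [[396.9, 0.0, 239.3], [0.0, 396.9, 192.8], [0.0, 0.0, 1.0]] [[0.7049, 0.7093, 0.005], [0.5442, -0.5362, -0.6452], [-0.455, 0.4576, -0.764]] [-0.3458, -0.2299, 1.1073]
side [[435.2, 0.0, 269.1], [0.0, 435.2, 194.0], [0.0, 0.0, 1.0]] [[0.7469, -0.6648, 0.0129], [-0.5003, -0.5747, -0.6477], [0.438, 0.4773, -0.7618]] [-0.3559, 0.2908, 0.9259]
```

View pics/scene0.png

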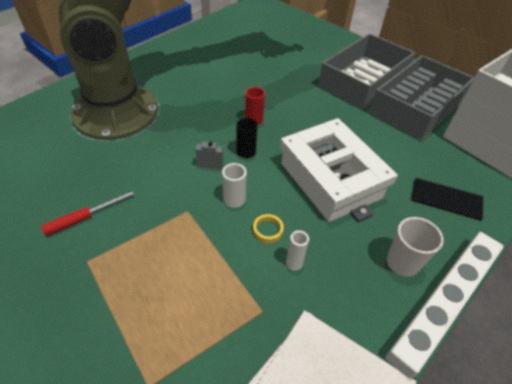

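View pics/side0.png

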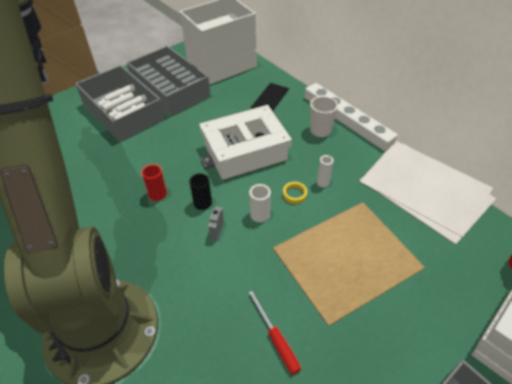

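The scene view shows the cover's face with corners at about (282,148), (338,121), (394,175) and (330,203). The sheet's corners are at about (187,213), (262,310), (152,378) and (88,265). The wide sleeve's top is at (235,172), the narrow sleeve is at (298,250) and the tape at (268,229). The side view agrees: cover centre (245,138), sleeve top (260,192), narrow sleeve (326,171).

```bash
cat > h.py <<'E'
from station import manip
import cv2,numpy as np
def ray(p,uv):
    uv=np.atleast_2d(np.float64(uv));d=np.c_[uv,np.ones(len(uv))]@np.linalg.inv(np.array(p["camera_matrix"])).T@np.array(p["R"])
    return -np.array(p["R"]).T@np.array(p["t"]),d
def plane(p,uv,z):
    c,d=ray(p,uv);return c+d*((z-c[2])/d[:,2])[:,None]
def grab(n,f):
    p=manip.camera_params(n);im=np.ascontiguousarray(manip.get_image(n)[...,::-1]);cv2.imwrite("pics/"+f,im);return p,im
def comps(mask,amin):
    cs,_=cv2.findContours(mask,cv2.RETR_EXTERNAL,cv2.CHAIN_APPROX_NONE);return [c for c in cs if cv2.contourArea(c)>amin]
E
python3 - <<'E'
from h import *
np.set_printoptions(precision=4,suppress=True)
hand={"scene":dict(cov=[(282,148),(338,121),(394,175),(330,203)],ws=(235,172),ns=(299,238),tape=(268,227)),
"side":dict(cov=[(217,163),(200,126),(262,108),(290,142)],ws=(260,191),ns=(326,160),tape=(295,191))}
for n in hand:
    p=manip.camera_params(n);im=cv2.imread(f"pics/{n}0.png");hsv=cv2.cvtColor(im,cv2.COLOR_BGR2HSV)
    print(n)
    c=plane(p,hand[n]["cov"],.081);print("cover",c,c.mean(0))
    for k,z in(("ws",.09),("ns",.09),("tape",.018)):print(k,plane(p,hand[n][k],z))
    m=cv2.inRange(hsv,(8,60,60),(22,220,255))
    for q in comps(m,4000):
        if cv2.contourArea(q)>20000:continue
        w=plane(p,q[:,0],.004)[:,:2];r=cv2.minAreaRect(np.float32(w*1000))
        print("sheet",r)
E
```

```text
scene
cover [[0.4783 0.1476 0.081 ]
 [0.5108 0.3151 0.081 ]
 [0.7002 0.2548 0.081 ]
 [0.6507 0.0961 0.081 ]] [0.585  0.2034 0.081 ]
ws [[0.4629 0.0143 0.09  ]]
ns [[ 0.6638 -0.0182  0.09  ]]
tape [[0.5757 0.0002 0.018 ]]
sheet ((531.5614013671875, -225.4737548828125), (229.51156616210938, 280.3086853027344), 79.24685668945312)
sheet ((414.0827331542969, 1122.5277099609375), (433.64111328125, 614.5039672851562), 21.284852981567383)
side
cover [[0.4436 0.17   0.081 ]
 [0.4962 0.3184 0.081 ]
 [0.6821 0.2644 0.081 ]
 [0.6437 0.1032 0.081 ]] [0.5664 0.214  0.081 ]
ws [[0.4601 0.0171 0.09  ]]
ns [[ 0.6606 -0.0153  0.09  ]]
tape [[0.5712 0.0027 0.018 ]]
sheet ((528.6827392578125, -223.79315185546875), (229.49969482421875, 280.24786376953125), 79.37273406982422)
```

The sheet's centre is near (0.530, -0.2245). The cover is near (0.576, 0.209) with a yaw of about -17°, and the wide sleeve is at (0.461, 0.016). I'll move above the cover and check it with the wrist camera.

carry_out --pt "-0.046 -0.023 0 0 0" --pt "-0.047 -0.023 0 0 0" --pt "-0.047 -0.023 0 0 0" --pt "-0.047 -0.023 0 0 0" --pt "-0.047 -0.023 0 0 0" --pt "-0.047 -0.023 0 0 0" --pt "-0.047 -0.023 0 0 0" --pt "-0.047 -0.023 0 0 0" --pt "-0.047 -0.023 0 0 0" --pt "-0.044 -0.02 0 0 0"

```text
t: 1.35
eef_pos: [0.5769, 0.2078, 0.3035]
tool_rot: [0.178, 0.984, -0.0, -0.0]
force: [-1.0, 0.7, -0.3]
grip_width: 0.0851
grasp_force: 0.0
```

carry_out --pt "0 0 0 0.185 0" --pt "0 0 0 0.185 0" --pt "0 0 0 0.185 0" --pt "0 0 0 0.185 0" --pt "0 0 0 0.185 0" --pt "0 0 0 0.185 0" --pt "0 0 0 0.185 0" --pt "0 0 0 0.185 0" --pt "0 0 0 0.03 0" --pt "0 0 0 0 0"

```text
t: 2.6
eef_pos: [0.5757, 0.2097, 0.3036]
tool_rot: [0.803, 0.596, -0.0, -0.0]
force: [0.3, -0.7, -0.3]
grip_width: 0.0852
grasp_force: 0.0
```

Run:
```python
from h import *
s=manip.sense();print(s["t"],s["eef_pos"],s["tool_rot"],s["joint_positions"])
p,im=grab("wrist","w1.png")
np.save("w1.npy",p,allow_pickle=True)
print(ray(p,[[256,192]]),p["camera_matrix"])
```

```text
2.6 [0.57571884 0.20965521 0.30359593] [ 8.02942685e-01  5.96056154e-01 -3.27135532e-04 -8.87256207e-06] [-0.53228047  0.49257672  0.23137801  1.53884811 -0.12029048  1.12479868
 -0.56907284]
(array([0.59386268, 0.27215616, 0.37340499]), array([[-0.0774304 , -0.24793652, -0.96567956]])) [[295.06290246   0.         256.65941141]
 [  0.         295.06290246 191.98693285]
 [  0.           0.           1.        ]]
```

View pics/w1.png

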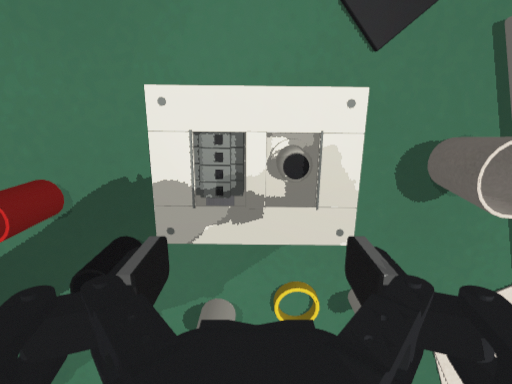

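The wrist view shows the cover face square on, with corners at about (145,85), (368,88), (357,246) and (154,246). The bar lies between columns 246 and 267, rows 131–208. The spigot shows through the right window at (293,163), and the breakers through the left one.

Run:
```python
from h import *
np.set_printoptions(precision=4,suppress=True)
p=np.load("w1.npy",allow_pickle=True).item()
im=cv2.imread("pics/w1.png");g=cv2.cvtColor(im,cv2.COLOR_BGR2GRAY);hsv=cv2.cvtColor(im,cv2.COLOR_BGR2HSV)
m=cv2.inRange(hsv,(0,0,60),(180,70,255));m[:, :]=cv2.morphologyEx(m,cv2.MORPH_CLOSE,np.ones((9,9)))
for c in comps(m,10000):
    w=plane(p,c[:,0],.081)[:,:2]
    print("rect",cv2.boundingRect(c),cv2.minAreaRect(np.float32(w*1000)))
c=plane(p,[(145,85),(368,88),(357,246),(154,246)],.081);print(c,c.mean(0),np.linalg.norm(c-np.roll(c,1,0),axis=1))
b=plane(p,[(246,131),(267,131),(267,207),(246,207)],.085);print("bar",b,b.mean(0))
print("yaw",np.degrees(np.arctan2(*(c[1]-c[0])[1::-1])),np.degrees(np.arctan2(*(c[2]-c[3])[1::-1])))
print("spig",plane(p,(294,163),.05))
from scipy.spatial.transform import Rotation as R
s=manip.sense();print(R.from_quat(s["tool_rot"]).as_matrix())
```

```text
rect (116, 84, 282, 201) ((570.5242919921875, 195.90078735351562), (211.22964477539062, 311.9643859863281), 73.2476577758789)
[[0.501  0.3262 0.081 ]
 [0.7001 0.2634 0.081 ]
 [0.6573 0.1079 0.081 ]
 [0.4475 0.171  0.081 ]] [0.5765 0.2171 0.081 ] [0.1641 0.2088 0.1613 0.2191]
bar [[0.5791 0.2589 0.085 ]
 [0.5983 0.2531 0.085 ]
 [0.5769 0.1796 0.085 ]
 [0.5563 0.1858 0.085 ]] [0.5777 0.2193 0.085 ]
yaw -17.496606884470975 -16.755916499613047
spig [[0.6178 0.2088 0.05  ]]
[[ 0.2896  0.9571 -0.0004]
 [ 0.9571 -0.2896 -0.0002]
 [-0.0003 -0.0004 -1.    ]]
```

carry_out --pt "0.009 -0.001 0.03 0 0.3" --pt "0 0 0.04 0 0.3" --pt "0 0 0.04 0 0.3" --pt "0 0 0.02 0 0.3" --pt "0 0 0.02 0 0.3" --pt "0 0 0.012 0 0.3" --pt "0 0 0.01 0 0.3" --pt "0 0 0 0 0.3"

```text
t: 3.65
eef_pos: [0.5774, 0.2184, 0.1315]
tool_rot: [0.804, 0.595, -0.0, -0.0]
force: [-1.1, -0.3, 0.6]
grip_width: 0.0596
grasp_force: 0.0
```

carry_out --pt "0 0 0 0 1" --pt "0 0 0 0 1" --pt "0 0 0 0 1" --pt "0 0 0 0 1" --pt "0 0 0 0 1" --pt "0 0 0 0 1"

```text
t: 4.4
eef_pos: [0.5779, 0.2186, 0.1327]
tool_rot: [0.804, 0.595, 0.001, 0.0]
force: [-0.9, -0.2, 6.2]
grip_width: 0.0191
grasp_force: 59.5
```

carry_out --pt "0 0 -0.01 0 1" --pt "0 0 -0.02 0 1" --pt "0 0 -0.025 0 1" --pt "0 0 -0.025 0 1" --pt "0 0 -0.02 0 1" --pt "0 0 -0.01 0 1" --pt "0 0 0 0 1"

```text
t: 5.28
eef_pos: [0.5776, 0.2185, 0.2423]
tool_rot: [0.804, 0.595, 0.0, 0.0]
force: [0.5, -0.1, -2.6]
grip_width: 0.0192
grasp_force: 58.9
```

Run:
```python
from h import *
p,a=grab("scene","s2.png");p,b=grab("side","d2.png")
cv2.imwrite("pics/c2.png",np.hstack([a[60:330,200:500],b[40:310,150:450]]))
```

```text
(no output)
```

View pics/c2.png

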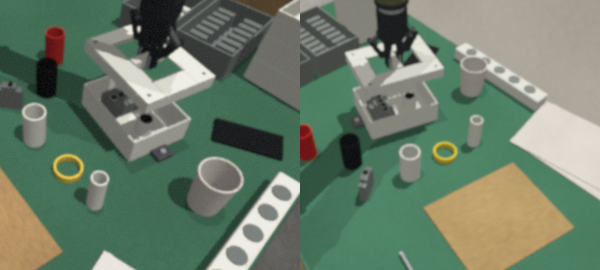

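The cover hangs level from the bar and is clear of the box. Next I carry it over the sheet.

carry_out --pt "-0.02 0.004 0 0 1" --pt "-0.045 0.0085 0 0 1" --pt "-0.055 0.0105 0 0 1" --pt "-0.06 0.011 0 0 1" --pt "-0.06 0.011 0 0 1" --pt "-0.06 0.011 0 0 1" --pt "-0.058 0.011 0 0 1" --pt "-0.045 0.009 0 0 1" --pt "-0.025 0.005 0 0 1" --pt "-0.01 0.002 0 0 1"

```text
t: 6.62
eef_pos: [0.527, -0.2275, 0.2414]
tool_rot: [0.805, 0.593, -0.001, -0.0]
force: [0.4, 0.7, -1.9]
grip_width: 0.0187
grasp_force: 58.8
```

carry_out --pt "0 0 0.03 0 1" --pt "0 0 0.04 0 1" --pt "0 0 0.03 0 1" --pt "0 0 0.02 0 1" --pt "0 0 0.01 0 1" --pt "0 0 0.01 0 1" --pt "0 0 0 0 1"

```text
t: 7.5
eef_pos: [0.5286, -0.2245, 0.1017]
tool_rot: [0.804, 0.595, -0.0, -0.0]
force: [0.4, -0.1, -2.1]
grip_width: 0.0189
grasp_force: 58.8
```

carry_out --pt "0 0 0.006 0 1" --pt "0 0 0.005 0 1" --pt "0 0 0.003 0 1" --pt "0 0 0.002 0 1" --pt "0 0 0.0015 0 1" --pt "0 0 0.001 0 1" --pt "0 0 0 0 1"

```text
t: 8.38
eef_pos: [0.5288, -0.2246, 0.0837]
tool_rot: [0.804, 0.595, 0.0, 0.0]
force: [-1.4, 0.0, 2.4]
grip_width: 0.0189
grasp_force: 59.3
```

carry_out --pt "0 0 0 0 0.7" --pt "0 0 0 0 0.5" --pt "0 0 0 0 0.3" --pt "0 0 0 0 0.3" --pt "0 0 0 0 0.3" --pt "0 0 0 0 0.3" --pt "0 0 0 0 0.3"

```text
t: 9.25
eef_pos: [0.5287, -0.2246, 0.0834]
tool_rot: [0.804, 0.595, -0.0, -0.0]
force: [-0.3, -0.2, -0.1]
grip_width: 0.0599
grasp_force: 0.0
```

carry_out --pt "0 0 -0.02 0 0.3" --pt "0 0 -0.04 0 0.3" --pt "0 0 -0.06 0 0.3" --pt "0 0 -0.06 0 0.3" --pt "0 0 -0.05 0 0.3" --pt "0 0 -0.01 0 0" --pt "0 0 0 0 0"

```text
t: 10.12
eef_pos: [0.5287, -0.2246, 0.3235]
tool_rot: [0.804, 0.595, 0.0, 0.0]
force: [-0.2, -0.2, -0.9]
grip_width: 0.0855
grasp_force: 0.0
```

Run:
```python
from h import *
np.set_printoptions(precision=4,suppress=True)
print(manip.sense()["joint_positions"])
p,a=grab("scene","s3.png");ps,b=grab("side","d3.png")
cv2.imwrite("pics/c3.png",np.hstack([a[100:384,70:410],b[100:384,190:490]]))
for n,P,im in(("scene",p,a),("side",ps,b)):
    hsv=cv2.cvtColor(im,cv2.COLOR_BGR2HSV)
    m=cv2.inRange(hsv,(0,0,70),(180,60,255))
    for c in comps(m,150):
        r=cv2.boundingRect(c)
        if 150<r[0]+r[2]/2<400 and r[2]<60: print(n,r,cv2.minAreaRect(c))
```

```text
[ 0.1824  0.4189  0.2683  1.6111 -0.12    1.127   0.1832]
scene (285, 229, 25, 42) ((297.2746276855469, 249.783935546875), (20.69675636291504, 41.590999603271484), 9.090276718139648)
scene (195, 141, 53, 67) ((224.6746368408203, 170.96800231933594), (76.02629852294922, 38.20621871948242), 54.605201721191406)
side (249, 291, 27, 39) ((260.9769287109375, 308.5845947265625), (42.41987609863281, 8.062257766723633), 60.2551155090332)
side (208, 206, 16, 35) ((215.45945739746094, 223.2432403564453), (14.467110633850098, 34.52378463745117), 9.462322235107422)
side (248, 183, 24, 40) ((259.5, 202.5), (39.0, 23.0), 90.0)
side (317, 154, 17, 34) ((324.8780517578125, 170.59756469726562), (14.466531753540039, 33.681617736816406), 6.34019136428833)
```

View pics/c3.png

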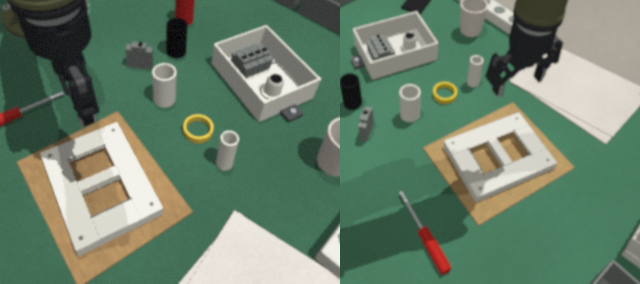

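The cover lies flat, near the middle of the sheet. Next I check what stands around the wide sleeve before choosing the grip direction.

Run:
```python
from h import *
np.set_printoptions(precision=3,suppress=True)
p=manip.camera_params("scene");q=manip.camera_params("side")
print("black tops",plane(p,(247,124),.07),plane(q,(200,180),.07),"bottom",plane(p,(246,150),0),plane(q,(203,205),0))
print("grey",plane(p,[(197,152),(222,155),(197,166),(222,167)],.01),plane(q,[(216,210),(213,232)],.015))
print("ws bottom",plane(p,(234,198),0),plane(q,(260,216),0),"spig tip",plane(p,(274+70-2-0,79+100),.05),plane(q,(408-340+190,37+100),.05))
```

```text
black tops [[0.356 0.16  0.07 ]] [[0.38  0.159 0.07 ]] bottom [[0.367 0.147 0.   ]] [[0.365 0.138 0.   ]]
grey [[0.294 0.047 0.01 ]
 [0.345 0.084 0.01 ]
 [0.331 0.015 0.01 ]
 [0.375 0.056 0.01 ]] [[0.374 0.092 0.015]
 [0.327 0.041 0.015]]
ws bottom [[0.459 0.015 0.   ]] [[0.455 0.011 0.   ]] spig tip [[0.617 0.194 0.05 ]] [[0.613 0.202 0.05 ]]
```

carry_out --pt "0.03 -0.02 0 0 0" --pt "0.045 -0.028 0 0 0" --pt "0.045 -0.028 0 0 0" --pt "0.045 -0.028 0 0 0" --pt "0.03 -0.02 0 0 0" --pt "0.016 -0.01 0 0 0" --pt "0 0 0.02 -0.17 0" --pt "0 0 0.02 -0.18 0" --pt "0 0 0.01 -0.18 0" --pt "0 0 0 -0.18 0"

```text
t: 11.48
eef_pos: [0.4611, 0.0164, 0.2709]
tool_rot: [0.545, 0.839, -0.002, -0.002]
force: [0.4, -0.2, 0.3]
grip_width: 0.0857
grasp_force: 0.0
```

carry_out --pt "0 0 0 -0.18 0" --pt "0 0 0 -0.18 0" --pt "0 0 0 -0.18 0" --pt "0 0 0 -0.18 0" --pt "0 0 0 -0.14 0" --pt "0 0 0 0 0"

```text
t: 12.22
eef_pos: [0.4617, 0.0162, 0.272]
tool_rot: [0.149, 0.989, -0.0, -0.001]
force: [0.2, 0.1, -0.4]
grip_width: 0.0857
grasp_force: 0.0
```

Run:
```python
from h import *
s=manip.sense();print(s["t"],s["joint_positions"])
p,im=grab("wrist","w4.png");np.save("w4.npy",p,allow_pickle=True)
```

```text
12.225 [ 0.01889902  0.28992883 -0.13933584  1.95810699  0.05002622  0.89975791
  1.12594734]
```

View pics/w4.png

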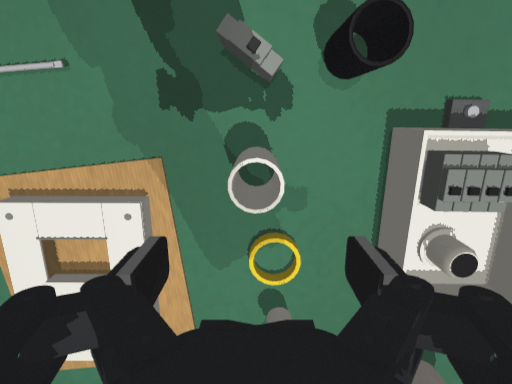

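The sleeve's rim is at (256,185), about 55 px wide. The spigot tip is at about (463,264) and the tape at (275,259).

Run:
```python
from h import *
np.set_printoptions(precision=4,suppress=True)
p=np.load("w4.npy",allow_pickle=True).item();im=cv2.imread("pics/w4.png");hsv=cv2.cvtColor(im,cv2.COLOR_BGR2HSV)
m=cv2.inRange(hsv,(0,0,150),(180,50,255))
for c in comps(m,100):
    x,y,w,h=cv2.boundingRect(c)
    if 200<x<260:
        W=plane(p,cv2.convexHull(c)[:,0],.09)[:,:2];print((x,y,w,h),cv2.minEnclosingCircle(np.float32(W*1000)),cv2.fitEllipse(np.float32(W*1000)))
d=cv2.inRange(hsv[235:290,440:490],(0,0,0),(180,255,60))
for c in comps(d,80):
    e=cv2.fitEllipse(c);print(e,plane(p,np.array(e[0])+(440,235),.05))
```

```text
(228, 157, 57, 57) ((456.7015380859375, 16.38323211669922), 25.370773315429688) ((456.6866455078125, 16.24677276611328), (49.969207763671875, 50.53620910644531), 77.194091796875)
((23.948619842529297, 30.121986389160156), (20.943605422973633, 25.635595321655273), 64.0440444946289) [[0.6182 0.2049 0.05  ]]
```

carry_out --pt "0.004 -0.001 0.02 0 0" --pt "0 0 0.04 0 0" --pt "0 0 0.04 0 0" --pt "0 0 0.03 0 0" --pt "0 0 0.015 0 0" --pt "0 0 0.005 0 0" --pt "0 0 0 0 0"

```text
t: 13.15
eef_pos: [0.4581, 0.0166, 0.1233]
tool_rot: [0.149, 0.989, -0.0, -0.0]
force: [0.0, 0.6, -0.7]
grip_width: 0.0852
grasp_force: 0.0
```

carry_out --pt "0 0 0 0 0.3" --pt "0 0 0 0 0.5" --pt "0 0 0 0 1" --pt "0 0 0 0 1" --pt "0 0 0 0 1" --pt "0 0 0 0 1"

```text
t: 13.9
eef_pos: [0.4586, 0.0165, 0.1243]
tool_rot: [0.149, 0.989, 0.0, 0.001]
force: [-1.4, -0.7, 6.7]
grip_width: 0.0501
grasp_force: 60.9
```

carry_out --pt "0 0 -0.02 0 1" --pt "0 0 -0.04 0 1" --pt "0 0 -0.04 0 1" --pt "0 0 -0.03 0 1" --pt "0 0 -0.01 0 1" --pt "0 0 0 0 1"

```text
t: 14.65
eef_pos: [0.4582, 0.0165, 0.2635]
tool_rot: [0.148, 0.989, 0.0, 0.0]
force: [-0.1, 0.1, -1.1]
grip_width: 0.0504
grasp_force: 62.4
```

carry_out --pt "-0.017 0.025 0 0 1" --pt "-0.031 0.045 0 0 1" --pt "-0.038 0.055 0 0 1" --pt "-0.035 0.05 0 0 1" --pt "-0.024 0.035 0 0 1" --pt "-0.012 0.018 0 0 1" --pt "0 0 0 0 1" --pt "0 0 0 0 1"

```text
t: 15.65
eef_pos: [0.671, 0.1849, 0.2618]
tool_rot: [0.149, 0.989, -0.001, -0.001]
force: [-0.5, -0.4, -0.9]
grip_width: 0.0505
grasp_force: 62.5
```

Run:
```python
from h import *
s=manip.sense();print(s["t"],s["joint_positions"],s["eef_pos"])
p,im=grab("wrist","w5.png");np.save("w5.npy",p,allow_pickle=True);print(p["R"].T@-p["t"])
grab("scene","s5.png");grab("side","d5.png")
```

```text
15.65 [-0.22540507  0.64828488 -0.14736221  1.3460599   0.09750138  1.15710795
  0.88979733] [0.67104812 0.184867   0.26182909]
[0.60788322 0.20406759 0.33178288]
```

View pics/w5.png

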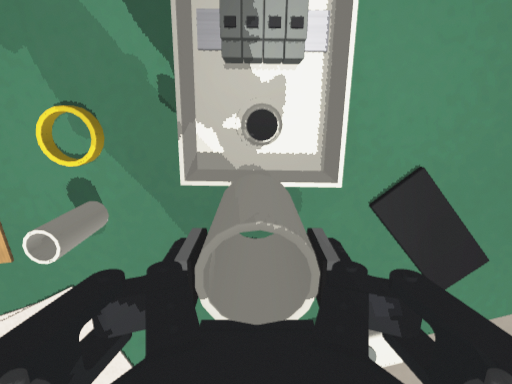

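This view is almost straight above the spigot. The tip's bore is at (262,124) with its outer rim about 40 px across, and the base's near rim corners are (180,187) and (341,186). The held sleeve's upper rim is centred at about (258,278).

Run:
```python
from h import *
np.set_printoptions(precision=4,suppress=True)
p=np.load("w5.npy",allow_pickle=True).item();im=cv2.imread("pics/w5.png");hsv=cv2.cvtColor(im,cv2.COLOR_BGR2HSV)
d=cv2.inRange(hsv[100:150,235:290],(0,0,0),(180,255,60))
for c in comps(d,80):
    e=cv2.fitEllipse(c);print("bore",e,plane(p,np.array(e[0])+(235,100),.05))
# base rim mask: outer contour at z=.065
m=cv2.inRange(hsv,(0,0,80),(180,60,255));m[187:]=0
c=max(comps(m,2000),key=cv2.contourArea);print(cv2.boundingRect(c))
l=[c[c[:,0,1]==y][:,0,0].min() for y in (40,100,160)];r=[c[c[:,0,1]==y][:,0,0].max() for y in (40,100,160)]
L=plane(p,[(a,y) for a,y in zip(l,(40,100,160))],.065);Rr=plane(p,[(a,y) for a,y in zip(r,(40,100,160))],.065)
print("L",l,L,"R",r,Rr)
mid=(L+Rr)/2;print("width",np.linalg.norm((L-Rr)[:,:2],axis=1),"mid",mid)
B=plane(p,[(185,187),(260,187),(336,186)],.065);print("bottom edge",B)
# sleeve rim in hand
s=[0.6710,0.1849];
g=cv2.inRange(hsv,(0,0,130),(180,50,255))
print("rim",plane(p,[(258,278),(196,278),(318,275),(257,222),(257,328)],.228))
print("TCP proj",[ (p["camera_matrix"]@(p["R"]@np.array([*s,z])+p["t"])) for z in (.228,.138)])
u=np.array([.9562,-.2927]);v=np.array([.2927,.9562])
print("edge along u",B[:,:2]@u,"mid along v",mid[:,:2]@v)
```

```text
bore ((26.654247283935547, 24.36607551574707), (28.881200790405273, 29.396385192871094), 173.5939178466797) [[0.6184 0.205  0.05  ]]
(170, 0, 189, 187)
L [np.int32(172), np.int32(175), np.int32(179)] [[0.5313 0.1539 0.065 ]
 [0.5762 0.1393 0.065 ]
 [0.6261 0.1239 0.065 ]] R [np.int32(355), np.int32(349), np.int32(344)] [[0.5755 0.2979 0.065 ]
 [0.6202 0.283  0.065 ]
 [0.67   0.2674 0.065 ]]
width [0.1506 0.1503 0.15  ] mid [[0.5534 0.2259 0.065 ]
 [0.5982 0.2111 0.065 ]
 [0.648  0.1956 0.065 ]]
bottom edge [[0.6514 0.1202 0.065 ]
 [0.6718 0.1871 0.065 ]
 [0.6916 0.2549 0.065 ]]
rim [[0.6679 0.186  0.228 ]
 [0.6608 0.1626 0.228 ]
 [0.6735 0.2089 0.228 ]
 [0.6453 0.1925 0.228 ]
 [0.6901 0.1788 0.228 ]]
TCP proj [array([30.2139, 33.4511,  0.1172]), array([52.6021, 43.3262,  0.2042])]
edge along u [0.5877 0.5877 0.5867] mid along v [0.378  0.377  0.3768]
```

Run:
```python
from h import *
np.set_printoptions(precision=4,suppress=True)
p=np.load("w5.npy",allow_pickle=True).item();im=cv2.imread("pics/w5.png")
g=cv2.cvtColor(im,cv2.COLOR_BGR2GRAY)
for x in(230,258,285):print(x,"col",[(y,int(g[y,x])) for y in range(212,244,2)],[(y,int(g[y,x])) for y in range(312,334,2)])
for y in(275,285):print(y,[(x,int(g[y,x])) for x in range(188,212,2)],[(x,int(g[y,x])) for x in range(304,326,2)])
cv2.imwrite("pics/w5c.png",cv2.resize(im[150:345,170:345],None,fx=3,fy=3,interpolation=cv2.INTER_CUBIC))
```

```text
230 col [(212, 124), (214, 124), (216, 124), (218, 124), (220, 124), (222, 123), (224, 124), (226, 125), (228, 138), (230, 141), (232, 140), (234, 138), (236, 134), (238, 123), (240, 122), (242, 122)] [(312, 123), (314, 123), (316, 124), (318, 127), (320, 82), (322, 32), (324, 32), (326, 32), (328, 32), (330, 29), (332, 32)]
258 col [(212, 127), (214, 126), (216, 129), (218, 129), (220, 132), (222, 178), (224, 142), (226, 139), (228, 137), (230, 119), (232, 96), (234, 95), (236, 96), (238, 112), (240, 125), (242, 125)] [(312, 123), (314, 124), (316, 124), (318, 124), (320, 124), (322, 124), (324, 97), (326, 34), (328, 33), (330, 33), (332, 33)]
285 col [(212, 128), (214, 127), (216, 128), (218, 128), (220, 128), (222, 128), (224, 128), (226, 131), (228, 164), (230, 158), (232, 138), (234, 138), (236, 137), (238, 126), (240, 122), (242, 122)] [(312, 123), (314, 123), (316, 122), (318, 126), (320, 97), (322, 33), (324, 32), (326, 35), (328, 32), (330, 32), (332, 32)]
275 [(188, 35), (190, 34), (192, 30), (194, 49), (196, 139), (198, 138), (200, 138), (202, 138), (204, 119), (206, 120), (208, 120), (210, 125)] [(304, 121), (306, 119), (308, 119), (310, 121), (312, 137), (314, 139), (316, 138), (318, 138), (320, 62), (322, 33), (324, 35)]
285 [(188, 34), (190, 34), (192, 31), (194, 47), (196, 137), (198, 139), (200, 139), (202, 138), (204, 121), (206, 121), (208, 121), (210, 124)] [(304, 121), (306, 121), (308, 119), (310, 131), (312, 138), (314, 139), (316, 138), (318, 114), (320, 28), (322, 35), (324, 33)]
```

View pics/w5c.png

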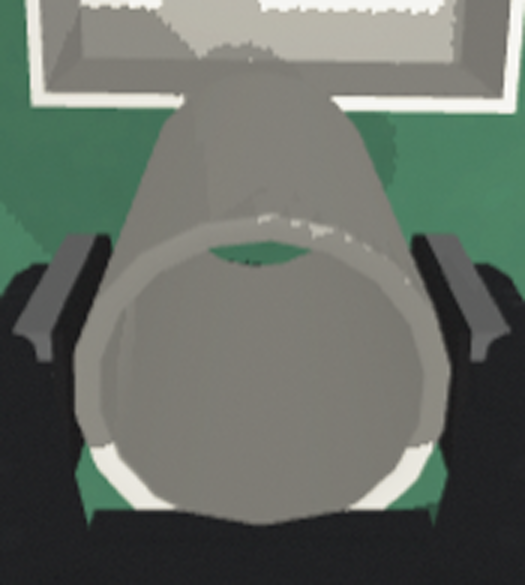

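The crop shows the gripper hiding the lower part of the held sleeve's rim. The outer rim can be read at its top (258,221.5), left (195,275) and right (319.5,275).

Run:
```python
from h import *
from scipy.optimize import least_squares
p=np.load("w5.npy",allow_pickle=True).item()
pts=[(258,221.5),(230,227),(285,227),(194.8,275),(319.6,275),(194.8,285),(318.6,285),(201,306),(316.7,303)]
u=np.array([.9562,-.2927]);v=np.array([.2927,.9562])
for P in(pts,pts[:7],pts[:5]):
    f=lambda q:np.linalg.norm(plane(p,P,q[2])[:,:2]-q[:2],axis=1)-.0255
    r=least_squares(f,[.668,.186,.228],x_scale=[.01]*3);print(r.x,r.x[:2]@u-.5875,r.x[:2]@v-.3732,np.round(r.fun*1000,1))
```

```text
[0.67030077 0.18492521 0.22637555] -0.0006860126341295958 -0.00017748322879285183 [ 0.2  0.1  0.2 -0.4 -0.4 -0.2 -0.7  0.3  0.8]
[0.67073444 0.18467118 0.22451732] -0.00019698015467828345 -0.0002934424221994747 [-0.  -0.1  0.1 -0.1  0.1  0.1 -0.1]
[0.67079578 0.18476314 0.22442474] -0.00016524779955684465 -0.00018756007719544776 [-0.  -0.   0.1  0.  -0. ]
```

carry_out --pt "0.015 0.001 0 0 1" --pt "0.02 0.001 0 0 1" --pt "0.015 0.002 0 0 1" --pt "0.005 0 0 0 1" --pt "0 0 0.02 0 1" --pt "0 0 0.03 0 1" --pt "0 0 0.015 0 1" --pt "0 0 0 0 1" --pt "0 0 0 0 1"

```text
t: 16.92
eef_pos: [0.621, 0.2058, 0.1994]
tool_rot: [0.148, 0.989, 0.0, 0.001]
force: [0.1, 1.2, -0.6]
grip_width: 0.0507
grasp_force: 62.4
```

Run:
```python
from h import *
s=manip.sense();e=s["eef_pos"][:2];u=np.array([.9562,-.2927]);v=np.array([.2927,.9562])
print(s["t"],s["eef_pos"],s["tool_rot"],"dx",-(.5320-e@u),"dy",.3772-e@v)
p,a=grab("scene","s6.png");q,b=grab("side","d6.png")
cv2.imwrite("pics/c6.png",np.hstack([cv2.resize(a[70:230,270:400],None,fx=3,fy=3),cv2.resize(b[60:220,185:315],None,fx=3,fy=3)]))
```

```text
16.925 [0.62104786 0.20583319 0.19936851] [1.48455185e-01 9.88918829e-01 3.59133831e-04 6.91963496e-04] dx 0.0015985871552013364 dy -0.0013984021250448286
```

View pics/c6.png

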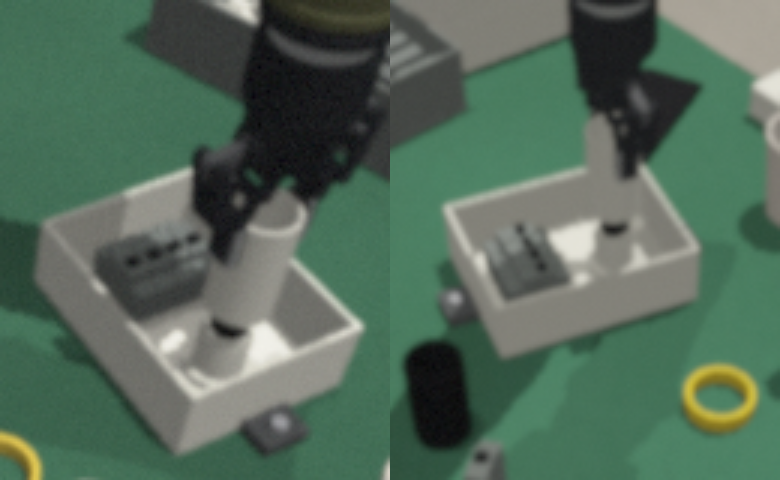

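Both views show the sleeve's lower end right above the spigot tip, in line with it. I'll make a small correction and then lower it in steps while watching the force.

carry_out --pt "0.0015 -0.001 0 0 1" --pt "0 0 0.008 0 1" --pt "0 0 0.008 0 1" --pt "0 0 0.007 0 1" --pt "0 0 0.006 0 1" --pt "0 0 0.006 0 1" --pt "0 0 0 0 1"

```text
t: 17.9
eef_pos: [0.6187, 0.2051, 0.1628]
tool_rot: [0.148, 0.989, -0.0, -0.0]
force: [0.8, -0.6, -0.8]
grip_width: 0.0504
grasp_force: 62.4
```

carry_out --pt "0 0 0.007 0 1" --pt "0 0 0.007 0 1" --pt "0 0 0.006 0 1" --pt "0 0 0.003 0 1" --pt "0 0 0.002 0 1" --pt "0 0 0 0 1"

```text
t: 18.65
eef_pos: [0.6187, 0.2051, 0.1382]
tool_rot: [0.148, 0.989, -0.0, -0.0]
force: [0.7, -1.1, -1.7]
grip_width: 0.0505
grasp_force: 62.4
```

carry_out --pt "0 0 0.001 0 1" --pt "0 0 0.001 0 1" --pt "0 0 0.001 0 1" --pt "0 0 0 0 1"

```text
t: 19.15
eef_pos: [0.6188, 0.2052, 0.1354]
tool_rot: [0.148, 0.989, 0.0, 0.0]
force: [1.1, -0.3, -0.5]
grip_width: 0.0505
grasp_force: 62.5
```

carry_out --pt "0 0 0.001 0 1" --pt "0 0 0.001 0 1" --pt "0 0 0 0 1"

```text
t: 19.52
eef_pos: [0.6189, 0.2051, 0.1345]
tool_rot: [0.148, 0.989, 0.0, 0.0]
force: [-1.3, -1.2, 6.3]
grip_width: 0.0503
grasp_force: 63.2
```

The force steps up to about 6 N at the height where the seat should be. I'll release and back off.

carry_out --pt "0 0 0.001 0 1" --pt "0 0 0 0 0.5" --pt "0 0 0 0 0.2" --pt "0 0 0 0 0.1" --pt "0 0 0 0 0.1" --pt "0 0 0 0 0.1"

```text
t: 20.27
eef_pos: [0.6186, 0.2052, 0.1321]
tool_rot: [0.148, 0.989, -0.0, -0.0]
force: [-0.7, 0.1, -0.3]
grip_width: 0.0769
grasp_force: 0.0
```

carry_out --pt "0 0 -0.01 0 0.1" --pt "0 0 -0.03 0 0.1" --pt "0 0 -0.05 0 0.1" --pt "0 0 -0.05 0 0.1" --pt "0 0 -0.03 0 0.1" --pt "0 0 0 0 0.1" --pt "0 0 0 0 0.1"

```text
t: 21.15
eef_pos: [0.6183, 0.205, 0.302]
tool_rot: [0.148, 0.989, -0.0, -0.0]
force: [-0.1, 0.9, 0.0]
grip_width: 0.0769
grasp_force: 0.0
```

Run:
```python
from h import *
from scipy.optimize import least_squares
p,a=grab("scene","s7.png");q,b=grab("side","d7.png");w,c=grab("wrist","w7.png")
cv2.imwrite("pics/c7.png",np.vstack([np.hstack([cv2.resize(a[90:270,250:410],(320,360))[:300],cv2.resize(b[80:260,170:330],(320,360))[:300]]),cv2.resize(np.hstack([a,b]),(640,240))]))
np.save("w7.npy",w,allow_pickle=True)
hsv=cv2.cvtColor(c,cv2.COLOR_BGR2HSV)
```

```text
(no output)
```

View pics/c7.png

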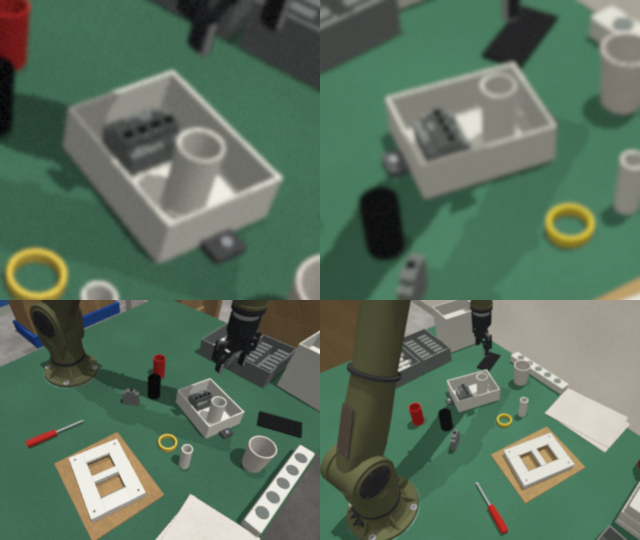

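Both views show the sleeve upright on the spigot, with rim centres at about (350.5,163) in scene and (259,123) in side. The cover is on the sheet and the bystanders are where they were. A quick triangulation of the rim height will confirm it is home.

Run:
```python
from h import *
p=manip.camera_params("scene");q=manip.camera_params("side")
P=[c["camera_matrix"]@np.c_[c["R"],c["t"]] for c in(p,q)]
for a,b in(((350.5,162.5),(259,123.5)),((350,162),(259,122.5))):
    X=cv2.triangulatePoints(P[0],P[1],np.float64(a),np.float64(b))[:,0];print(X[:3]/X[3])
```

```text
[0.61946975 0.20561929 0.09479248]
[0.61899415 0.20434615 0.09830656]
```

```bash
python3 -c "
from station import manip
print(manip.sign_off())"
```

```text
the job is handed in; nothing more can be done
None
```

I handed the job in at about 21 s of the 64 s allowed; sign-off gave no verdict. The cover lies flat and released near the middle of the sheet, the wider sleeve looks fully home on the spigot, and the narrow sleeve and tape were never touched.

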